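Sort the heating-block inserts back into their own units

TASK

After cleaning, the four round aluminium inserts were put back into the wrong units. Put each one into the cup of its own unit, upright and flat on the cup's floor: the flask insert (one big bowl) on the stirring hotplate, the cuvette insert (two slots) on the thermostat with the green display, the microtube insert (many small holes) on the round-footed shaker, and the vial insert (three large holes) on the finned cooler. A cup takes only one insert and a machined insert must never stand on the bare worktop, so use the cork mat as the spare place while you swap them.

Things in the scene. Friction and masses are not known exactly. Their poses are not given: they have to be found in the camera images.
- hotplate: stirring hotplate: white housing 128 x 118 mm, grey sloped front panel with two black knobs, white round plate on top carrying a metal cup for one insert. Cup floor 53 mm above the worktop, inner radius 33 mm at the floor and 40 mm at the rim, rim 12 mm above the floor, outer radius 45 mm. Fixed; origin on the worktop on the cup's axis, z up, controls at its -x side.
- thermostat: block thermostat: grey box 124 x 106 mm, 50 mm tall, black strip with a green display and three white keys along the front of its top; a steel cup for one insert. Cup floor 53 mm above the worktop, inner radius 33 mm at the floor and 40 mm at the rim, rim 12 mm above the floor, outer radius 45 mm. Fixed; origin on the worktop on the cup's axis, z up, controls at its -x side.
- shaker: small orbital shaker: round dark grey foot of 120 mm diameter with a short nose carrying one black knob, a narrow neck and a black cup for one insert. Cup floor 45 mm above the worktop, inner radius 33 mm at the floor and 40 mm at the rim, rim 12 mm above the floor, outer radius 45 mm. Fixed; origin on the worktop on the cup's axis, z up, controls at its -x side.
- cooler: passive cooler: square aluminium heat sink 112 x 112 mm with upright parallel fins all round, no controls, 40 mm tall, with an aluminium cup for one insert in the middle. Cup floor 45 mm above the worktop, inner radius 33 mm at the floor and 40 mm at the rim, rim 12 mm above the floor, outer radius 45 mm. Fixed; origin on the worktop on the cup's axis, z up, fins along its x.
- cork_mat: square brown cork mat 110 x 110 x 10 mm lying flat on the worktop, empty at the start; the spare place. Its top is at 10 mm. Fixed. Origin at the centre of its underside. (Tall computer housings stand at the back on the robot's right, beyond x = 0.65 m for y below -0.18 m: keep the arm clear of them.)
- flask_insert: flask insert: aluminium cylinder 58 mm in diameter, 54 mm tall, with one large round bowl (47 mm wide) in its top. Loose solid of about 0.3 kg, any yaw. Origin at the centre of its underside, z up along its axis.
- cuvette_insert: cuvette insert: aluminium cylinder 58 mm in diameter, 60 mm tall, with two parallel straight slots (12.5 x 40 mm) in its top. Loose solid of about 0.3 kg, any yaw. Origin at the centre of its underside, z up along its axis.
- tube_insert: microtube insert: aluminium cylinder 58 mm in diameter, 46 mm tall, with eighteen small 7 mm holes in two rings in its top. Loose solid of about 0.3 kg, any yaw. Origin at the centre of its underside, z up along its axis.
- vial_insert: vial insert: aluminium cylinder 58 mm in diameter, 50 mm tall, with three large 18 mm round holes in its top. Loose solid of about 0.3 kg, any yaw. Origin at the centre of its underside, z up along its axis.
Not all that is in view belongs to the job. What is shaped like the vial_insert but blue, turquoise or yellow is not meant.

How it is judged (in metres and radians):
At the end, for the whole second after the job is handed in: Each of the four inserts stands in the cup of its own unit: its axis within 8 mm of the cup's, its underside within 3 mm of the height of the cup's floor, tilted less than 0.06 rad, released and at rest (horizontal distance between flask_insert and hotplate below 0.008 m and z of flask_insert in the frame of hotplate between 0.05 and 0.056 m and angle between each of flask_insert, cuvette_insert, tube_insert, vial_insert's own z axis and vertical below 0.06 rad and linear speed of each of flask_insert, cuvette_insert, tube_insert, vial_insert below 0.02 m/s and angular speed of each of flask_insert, cuvette_insert, tube_insert, vial_insert below 0.3 rad/s and contact force between each of flask_insert, cuvette_insert, tube_insert, vial_insert and the fingers below 0.1 N and horizontal distance between cuvette_insert and thermostat below 0.008 m and z of cuvette_insert in the frame of thermostat between 0.05 and 0.056 m and horizontal distance between tube_insert and shaker below 0.008 m and z of tube_insert in the frame of shaker between 0.042 and 0.048 m and horizontal distance between vial_insert and cooler below 0.008 m and z of vial_insert in the frame of cooler between 0.042 and 0.048 m); the robot touches nothing.
It fails at once if an insert is put or dropped on the bare worktop (its underside lower than 4 mm) (height (world z) of any of flask_insert, cuvette_insert, tube_insert, vial_insert below 0.004 m).
It also fails if it takes over 136 s, if anything falls off the work surface, if the arm or the gripper's body presses on something with over 40 N, if the wrist force passes 120 N, or if a joint passes its speed limit or range.

ROBOT

A 6-joint arm with a two-finger parallel gripper is mounted at the origin on a cart in front of the work surface, level with it; the furniture and walls round the work are solid. World frame = base frame: x ahead of the robot, y to its left, z up, the work surface at z = 0. Lengths are in mm, angles in rad, forces in N, time in s.
With the tool pointing down it reaches from about 350 to 775 mm from the base axis. Payload 7.3 kg.
Tool frame: the origin (TCP) lies midway between the tips of the shut fingers; the grasp point (between the pads) lies 19 mm behind it; z points along the fingers, y is the line along which they close (so a half turn about z gives the same grasp; the last joint's range is limited). The gripper opens to 92 mm and grips with 3 to 60 N. Pads are 19 mm wide; open, the fingers measure 130 mm over their backs; the gripper's body (75 mm by 190 mm) begins 47 mm behind the grasp point.
Start: joints at [1.005, 0.342, 1.524, -0, 1.275, -0.146], TCP at [213.967, 479.441, 226.741] pointing down, gripper open.
Joint ranges: [-2.53, 2.53], [-0.77, 2.02], [0.04, 2.7], [-1, 4.14], [0.28, 2.66], [-3.11, 3.11]. Speed limits (rad/s): [2.57, 2.57, 3.14, 3.14, 3.14, 3.14].

INTERFACE

Orientations are given as [roll, pitch, yaw] about the fixed x, y, z axes, in that order (R = Rz(yaw) Ry(pitch) Rx(roll)).
In Python, from plant import bot gives the robot as it stands.
- The arm moves only by the tool jog_arm, never from a script. Its arguments are lists of equal length, an entry for each row: "dp": the shift along the tool's x, y, z in m, a list of three; "twist": the turn about the tool's z in degrees. A call has 1 to 10 rows; each row shifts and turns the commanded pose from where the row before left it, along the tool's axes as they then stand; what a row does not reach is not made up. A row lasts 1/8 s, in which the tool goes at most 62.5 mm and 10.7 degrees, less where a joint would pass 70% of its speed; a pose out of reach is approached as far as the arm can. A call is refused whole if a number of a shift passes 0.0625 or a number of a turn 10.7, either way. A call with a gripper value outside its range is refused whole. "jaw" is the finger opening in m, from 0 to 0.0918, set as the call begins (left out, the last holds). The fingers move at their own pace and stop on an object; the grip force is fixed at half the most. Time passes only in rows, so rows that do not move let the fingers close. It gives the time, the measured TCP pose, the force, the opening and the grip force at its end, in the units of the state.
- bot.get_obs(): the state, without advancing time (a new reading comes with each control period).
- bot.capture(name): name is "side" or "top" or "wrist"; returns the picture (480x640x3 uint8, blue, green, red); there is no depth.
- bot.camera_params(name): a dict with "fx", "fy", "cx", "cy" (pixels), "R" (3x3) and "t" (3): a world point X has camera coordinates R X + t. Camera axes: x right, y down, z forward; pixel columns grow to the right and rows downward; lengths in mm; the calibration is good to about 2 mm. A picture is of the moment at which its call begins: read the wrist's pose just before it. camera_params takes no time and is no camera call; for the wrist camera it gives the pose at the moment of the call.
- bot.close_job(): hands the job in; it is judged then, once.
Trained networks look in the newest picture that a camera, given by its name, has taken for a name from the list of things; names that differ only in an ending like _2 or _b are one class to them, and where a whole thing is asked for, a point or a joint stands for the part that bears it (a point fixed in the world has none). Each returns a list of dicts, best first, with "confidence" (0 to 1); they miss things now and then, are a little off and sometimes report something else, mostly with a low value. They report only what shows in the picture. A call takes as long as a camera call. They do not tell look-alikes from the thing itself.
- bot.find_in(camera, label): "bbox" ([centre column, centre row, width, height] in pixels, round what is visible of it).
- bot.masks_of(camera, label): "pixels" (480x640 bool, what is visible of it) and "bbox" ([centre column, centre row, width, height] in pixels, round what is visible of it).
The state is a dict: "time": time; "joint_positions": joint angles; "dq": joint speeds; "tau": joint torques, N m; "tool_pos": TCP position; "tcp_rot": TCP orientation; "contact_force": force on the tool from outside, world axes, zero at the start; "moment": the same for the moment, N m; "grip_width": finger opening in mm; "finger_force": force on a finger pad.
Only numpy, scipy, OpenCV 4.12 (cv2) and the standard library are available. Lean on these libraries where they do the work, as an engineer would, in place of code of your own. Each camera call takes 0.05 s, during which the arm holds its last target. There are 200 camera calls.

## Working session

There is one attempt and no reset: what is moved stays moved. The work goes in short steps, Python scripts to look and compute and a tool call to move; the robot and the scene stay as the last step left them, time stands still between calls to the robot, and variables do not carry over. Pictures are saved under pics/ and viewed, at most 14 in all, crops included, and the job is handed in when it is done.

Besides the shell and the picture viewer there is one more tool, called after "Request:" by a JSON object that holds its "method" and its "body". jog_arm: Moves the arm, as the interface text tells. Its arguments: {"type":"object","properties":{"dp":{"type":"array"},"twist":{"type":"array"},"jaw":{"type":"number"}},"required":["dp","twist"]}

```bash
mkdir -p pics; cat > h.py <<'E'
import numpy as np, cv2
from plant import bot
def ray(cam,px):
    p=bot.camera_params(cam);R=np.array(p['R']);t=np.array(p['t']).ravel()
    d=R.T@np.array([(px[0]-p['cx'])/p['fx'],(px[1]-p['cy'])/p['fy'],1]);return -R.T@t,d
def atz(cam,px,z):
    c,d=ray(cam,px);return c+d*(z-c[2])/d[2]
def proj(cam,X):
    p=bot.camera_params(cam);x=np.array(p['R'])@np.array(X,float)+np.array(p['t']).ravel()
    return p['fx']*x[0]/x[2]+p['cx'],p['fy']*x[1]/x[2]+p['cy']
E
python3 - <<'E'
from h import *
np.set_printoptions(precision=1,suppress=True)
s=bot.get_obs();print(s['tool_pos'],s['tcp_rot'],s['time'])
ims=[]
for c in ['top','side']:
    im=bot.capture(c);cv2.imwrite(f'pics/{c}0.png',im)
    p=bot.camera_params(c);print(c,p['fx'],-np.array(p['R']).T@np.array(p['t']).ravel())
    for l in ['hotplate','thermostat','shaker','cooler','cork_mat','flask_insert','cuvette_insert','tube_insert','vial_insert']:
        print(c,l,[(np.round(d['bbox']).tolist(),round(d['confidence'],2)) for d in bot.find_in(c,l)[:4]])
E
```

```text
[213.7 479.1 226.1] [-3.1 -0.   2.7] 0.0
top 450.57137757929974 [ 505.3  214.2 1261. ]
top hotplate [([273.0, 275.0, 45.0, 52.0], 0.88)]
top thermostat [([413.0, 215.0, 47.0, 48.0], 0.83)]
top shaker [([311.0, 220.0, 44.0, 46.0], 0.92)]
top cooler [([453.0, 270.0, 49.0, 42.0], 0.64)]
top cork_mat [([362.0, 277.0, 49.0, 49.0], 0.86), ([313.0, 220.0, 43.0, 45.0], 0.69)]
top flask_insert [([315.0, 215.0, 24.0, 26.0], 0.69), ([272.0, 276.0, 45.0, 51.0], 0.22)]
top cuvette_insert [([459.0, 273.0, 28.0, 23.0], 0.89)]
top tube_insert [([360.0, 280.0, 44.0, 51.0], 0.72), ([421.0, 208.0, 27.0, 24.0], 0.6)]
top vial_insert [([366.0, 186.0, 24.0, 24.0], 0.93), ([246.0, 172.0, 26.0, 23.0], 0.84), ([268.0, 274.0, 19.0, 21.0], 0.72), ([167.0, 299.0, 27.0, 24.0], 0.55)]
side 493.39751436032077 [ -18.4 1416.3  576. ]
side hotplate [([338.0, 280.0, 56.0, 33.0], 0.88)]
side thermostat [([339.0, 227.0, 36.0, 24.0], 0.81)]
side shaker [([301.0, 255.0, 41.0, 29.0], 0.89)]
side cooler [([391.0, 225.0, 44.0, 25.0], 0.73)]
side cork_mat [([375.0, 257.0, 34.0, 18.0], 0.98)]
side flask_insert [([374.0, 254.0, 36.0, 13.0], 0.68), ([303.0, 237.0, 18.0, 20.0], 0.61)]
side cuvette_insert []
side tube_insert [([336.0, 210.0, 14.0, 12.0], 0.56)]
side vial_insert [([391.0, 226.0, 43.0, 20.0], 0.66), ([334.0, 259.0, 20.0, 23.0], 0.65), ([308.0, 334.0, 30.0, 33.0], 0.6), ([301.0, 232.0, 23.0, 17.0], 0.44)]
```

```bash
python3 - <<'E'
from h import *
im=cv2.imread('pics/top0.png')[150:330,230:500]
cv2.imwrite('pics/t1.png',cv2.resize(im,None,fx=2.96,fy=2.96,interpolation=cv2.INTER_CUBIC))
np.set_printoptions(precision=1,suppress=True)
for n,px in [('o',(320,240)),('+u',(330,240)),('+v',(320,250))]: print(n,atz('top',px,0))
E
```

```text
o [557.2 197.4   0. ]
+u [557.1 169.3   0. ]
+v [529.2 197.4   0. ]
```

View pics/t1.png

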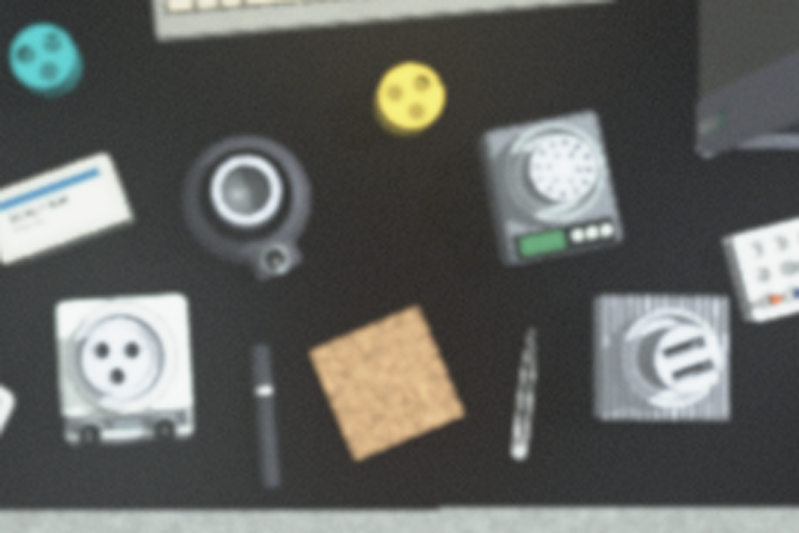

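View pics/side0.png

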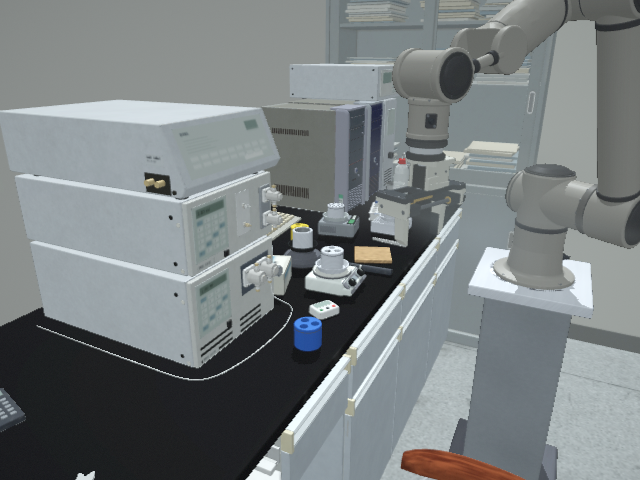

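The top view (crop scale 2.96, offset 230,150) settles which insert is where:

| Insert | Where it is now | Top centre in full picture (px) |
|---|---|---|
| Flask (bowl) | shaker | 313,214 |
| Vial, aluminium | hotplate | 270,271 |
| Tube | thermostat | 420,207 |
| Cuvette | cooler | 462,271 |

- **Cork mat:** at about 361,279, and empty.
- **Vial look-alikes:** turquoise (246,172), yellow (366,186) and blue (167,299) are decoys. Only the bare-metal one, in the hotplate, fits the description.

The order is flask→mat, tube→shaker, cuvette→thermostat, vial→cooler, flask→hotplate.

```bash
python3 - <<'E'
from h import *
np.set_printoptions(precision=1,suppress=True)
for n,px,z in [('flask',(313.4,214.5),99),('vial',(270.5,270.6),103),('tube',(420.5,207.4),99),('cuv',(461.8,270.9),105),('mat',(361,279),10)]: print(n,atz('top',px,z))
s=bot.get_obs();print(s['tool_pos'],np.degrees(s['tcp_rot']))
p=bot.camera_params('wrist');print(p['fx'],-np.array(p['R']).T@np.array(p['t']).ravel(),np.array(p['R']))
E
```

```text
flask [619.2 215.6  99. ]
vial [474.7 325.7 103. ]
tube [637.3 -62.4  99. ]
cuv [ 472.8 -165.3  105. ]
mat [448.4  84.1  10. ]
[214.  479.4 226.7] [180.   -0.  155.9]
368.41564683749664 [136.9 512.6 384.9] [[ 0.4  0.9 -0. ]
 [ 0.9 -0.4  0.3]
 [ 0.3 -0.1 -1. ]]
```

Request:
{"method": "jog_arm", "body": {"dp": [[0,0,-0.005],[0,0,-0.005],[0,0,-0.005],[0,0,-0.005],[0,0,0],[0,0,0],[0,0,0]], "twist": [10,10,10,10,10,10,5.9], "jaw": 0.0918}}

```text
time: 1.88
tool_pos: [214.0, 479.4, 246.8]
tcp_rot: [3.142, -0.0, 1.567]
contact_force: [0.8, -0.1, 0.5]
grip_width: 91.4
finger_force: 0.0
```

Request:
{"method": "jog_arm", "body": {"dp": [[-0.033,0.05,0],[-0.033,0.05,0],[-0.033,0.05,0],[-0.033,0.05,0],[-0.033,0.05,0],[-0.033,0.05,0],[-0.033,0.05,0],[-0.033,0.05,0],[0,0,0],[0,0,0]], "twist": [0,0,0,0,0,0,0,0,0,0]}}

```text
time: 3.12
tool_pos: [613.8, 215.8, 246.2]
tcp_rot: [-3.14, -0.0, 1.571]
contact_force: [0.3, 0.2, 0.4]
grip_width: 91.7
finger_force: 0.0
```

```bash
cat >> h.py <<'E'
def look(label,x,y,ztop,name):
    im=bot.capture('wrist');np.set_printoptions(precision=1,suppress=True)
    a=np.linspace(0,2*np.pi,60,endpoint=False)
    for r,z,c in [(29,ztop,(0,0,255))]:
        for t in a:
            u=proj('wrist',(x+r*np.cos(t),y+r*np.sin(t),z));cv2.circle(im,(int(u[0]),int(u[1])),1,c,-1)
    cv2.imwrite(f'pics/{name}.png',im)
    if label:
        for d in bot.masks_of('wrist',label)[:2]:
            print(label,round(d['confidence'],2),np.round(d['bbox']),proj('wrist',(x,y,ztop)))
E
python3 - <<'E'
from h import *
look('flask_insert',619,215.6,99,'w1')
E
```

```text
flask_insert 0.76 [331. 224.  70.  73.] (np.float64(328.27428377112483), np.float64(230.38229463666124))
```

View pics/w1.png

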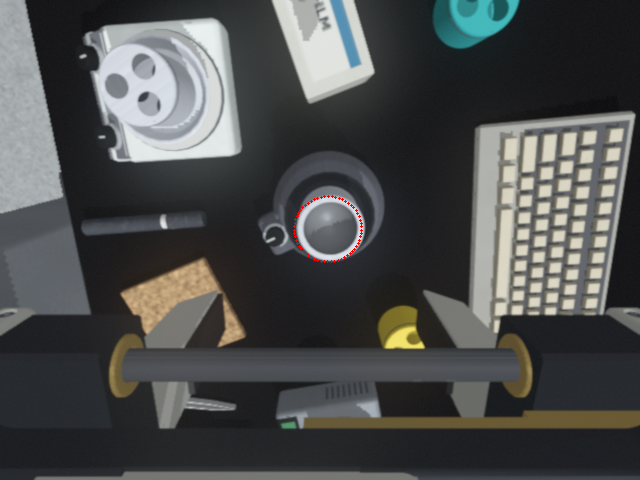

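The wrist view shows the flask insert's bright rim centred at about (331,229), within 3 px of my prediction. I'll refine by fitting the projected top circle to the edge.

```bash
cat >> h.py <<'E'
def refine(x,y,z,cam='wrist',r=29,sign=1,S=10):
    g=cv2.GaussianBlur(cv2.cvtColor(bot.capture(cam),cv2.COLOR_BGR2GRAY),(3,3),0).astype(np.float32)
    p=bot.camera_params(cam);R=np.array(p['R']);t=np.array(p['t']).ravel();a=np.linspace(0,2*np.pi,90,endpoint=False)
    def smp(X,Y,rr):
        q=R@np.stack([X+rr*np.cos(a),Y+rr*np.sin(a),0*a+z])+t[:,None]
        return cv2.remap(g,(p['fx']*q[0]/q[2]+p['cx']).astype(np.float32)[None],(p['fy']*q[1]/q[2]+p['cy']).astype(np.float32)[None],cv2.INTER_LINEAR)[0]
    res=[(np.mean(np.clip(sign*(smp(X,Y,r-1.5)-smp(X,Y,r+1.5)),-10,40)),X,Y) for X in np.arange(x-S,x+S+.1,.5) for Y in np.arange(y-S,y+S+.1,.5)]
    return max(res)
E
python3 - <<'E'
from h import *
print(refine(619,215.6,99)); print(refine(474.7,325.7,103)); print(bot.get_obs()['tool_pos'])
E
```

```text
(np.float32(40.0), np.float64(623.0), np.float64(216.6))
(np.float32(33.412262), np.float64(473.7), np.float64(328.2))
[613.29662887 216.90157153 247.2828073 ]
```

Request:
{"method": "jog_arm", "body": {"dp": [[0,0.0085,0.04],[0,0,0.05],[0,0,0.05],[0,0,0.03],[0,0,0.011],[0,0,0]], "twist": [0,0,0,0,0,0]}}

```text
time: 4.08
tool_pos: [622.6, 216.3, 66.2]
tcp_rot: [3.141, -0.0, 1.572]
contact_force: [0.6, 0.6, -0.2]
grip_width: 91.9
finger_force: 0.0
```

Request:
{"method": "jog_arm", "body": {"dp": [[0,0,0],[0,0,0],[0,0,0],[0,0,0],[0,0,0],[0,0,0],[0,0,0],[0,0,0]], "twist": [0,0,0,0,0,0,0,0], "jaw": 0.05}}

```text
time: 5.08
tool_pos: [622.7, 215.8, 66.1]
tcp_rot: [3.141, -0.0, 1.572]
contact_force: [-1.2, -0.9, 4.9]
grip_width: 58.3
finger_force: 30.0
```

Request:
{"method": "jog_arm", "body": {"dp": [[0,0,-0.03],[0,0,-0.03],[-0.026,-0.035,0],[-0.026,-0.035,0],[-0.026,-0.035,0],[-0.026,-0.035,0],[-0.027,-0.034,0],[0,0,0.03],[0,0,0.03],[0,0,0.02]], "twist": [0,0,0,0,0,0,0,0,0,0]}}

```text
time: 6.32
tool_pos: [447.9, 84.5, 44.1]
tcp_rot: [-3.14, -0.0, 1.571]
contact_force: [0.0, -0.1, -3.9]
grip_width: 57.4
finger_force: 30.0
```

Request:
{"method": "jog_arm", "body": {"dp": [[0,0,0.009],[0,0,0.004],[0,0,0.001],[0,0,0]], "twist": [0,0,0,0]}}

```text
time: 6.82
tool_pos: [449.2, 84.7, 32.2]
tcp_rot: [3.14, -0.0, 1.572]
contact_force: [0.1, -0.6, -2.9]
grip_width: 57.7
finger_force: 30.0
```

```bash
python3 - <<'E'
from h import *
cv2.imwrite('pics/w2.png',bot.capture('wrist'))
print(bot.get_obs()['tool_pos'],bot.get_obs()['contact_force'],[d['bbox'] for d in bot.find_in('wrist','cork_mat')])
print([round(float(v)) for v in proj('wrist',(448,84,10))])
E
```

```text
[449.21529452  84.67757255  32.2325997 ] [ 0.5396432  -0.04613373 -3.57094716] [[315.2, 271.3, 256.9, 246.6]]
[320, 291]
```

View pics/w2.png

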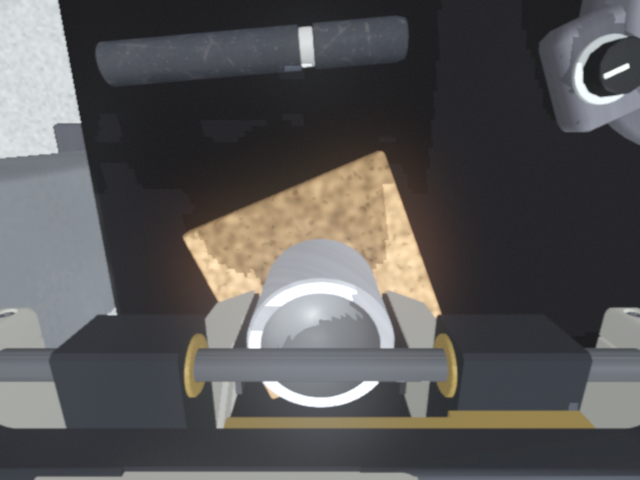

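The flask insert hangs upright just above the mat. Its bottom sits at about pixel (320,270), well inside the mat, so I'm releasing it.

Request:
{"method": "jog_arm", "body": {"dp": [[0,0,0.001],[0,0,0],[0,0,0],[0,0,0],[0,0,0]], "twist": [0,0,0,0,0], "jaw": 0.0918}}

```text
time: 7.55
tool_pos: [448.8, 84.6, 30.7]
tcp_rot: [3.142, -0.0, 1.572]
contact_force: [-0.4, -0.0, 0.7]
grip_width: 91.4
finger_force: 0.0
```

Request:
{"method": "jog_arm", "body": {"dp": [[0,0,-0.055],[0,0,-0.055],[0,0,-0.055],[0,0,-0.05],[-0.037,0.047,0],[-0.037,0.047,0],[-0.037,0.047,0],[-0.036,0.047,0],[0,0,0],[0,0,0]], "twist": [0,0,0,0,0,0,0,0,0,0]}}

```text
time: 8.8
tool_pos: [636.3, -61.9, 245.0]
tcp_rot: [-3.14, -0.001, 1.571]
contact_force: [-0.8, -0.0, -0.8]
grip_width: 91.8
finger_force: 0.0
```

```bash
python3 - <<'E'
from h import *
print(bot.get_obs()['tool_pos']);print(refine(637.3,-62.4,99))
look('tube_insert',637.3,-62.4,99,'w3')
E
```

```text
[636.3482422  -61.94438889 245.03741001]
(np.float32(31.825075), np.float64(640.3), np.float64(-61.900000000000006))
tube_insert 0.65 [328. 225.  69.  72.] (np.float64(322.69695515411166), np.float64(230.55132084211925))
tube_insert 0.3 [109.  49.  97.  83.] (np.float64(322.69695515411166), np.float64(230.55132084211925))
```

View pics/w3.png

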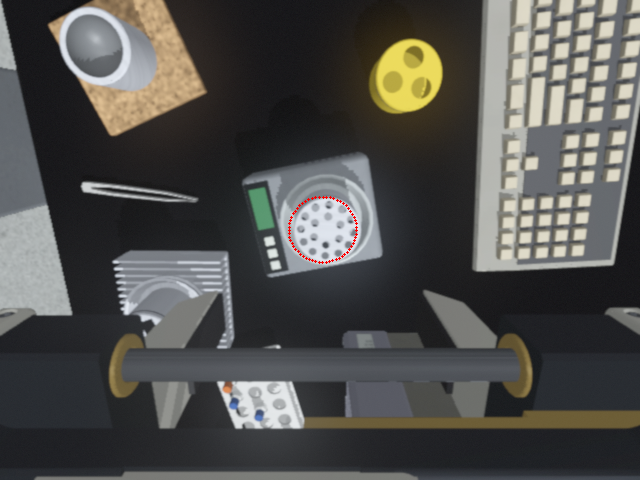

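The tube insert's 18-hole face is centred at about (326,228) in the thermostat with the green display. The flask insert stands upright on the mat at (95,48). The refined tube centre is (640,-62).

Request:
{"method": "jog_arm", "body": {"dp": [[0,0.0037,0.04],[0,0,0.05],[0,0,0.05],[0,0,0.022],[0,0,0.01],[0,0,0]], "twist": [0,0,0,0,0,0]}}

```text
time: 9.7
tool_pos: [640.6, -61.7, 74.4]
tcp_rot: [3.141, 0.0, 1.572]
contact_force: [-0.0, -0.3, 0.5]
grip_width: 91.7
finger_force: 0.0
```

Request:
{"method": "jog_arm", "body": {"dp": [[0,0,0],[0,0,0],[0,0,0],[0,0,0],[0,0,0],[0,0,0],[0,0,0],[0,0,0]], "twist": [0,0,0,0,0,0,0,0], "jaw": 0.05}}

```text
time: 10.7
tool_pos: [640.9, -62.2, 74.1]
tcp_rot: [3.141, 0.0, 1.572]
contact_force: [-0.5, -0.8, 3.2]
grip_width: 57.6
finger_force: 30.0
```

Request:
{"method": "jog_arm", "body": {"dp": [[0,0,-0.04],[0,0,-0.04],[0.057,-0.0045,0],[0.057,-0.0045,0],[0.057,-0.0045,0],[0.057,-0.0045,0],[0,0,0],[0,0,0]], "twist": [0,0,0,0,0,0,0,0]}}

```text
time: 11.7
tool_pos: [621.7, 165.6, 152.6]
tcp_rot: [-3.139, 0.001, 1.573]
contact_force: [-0.5, -0.9, -3.6]
grip_width: 57.5
finger_force: 30.0
```

```bash
python3 - <<'E'
from h import *
print(bot.get_obs()['tool_pos'])
for r in (40,45,33): print(r,[refine(622,216.6,45 if r==33 else 57,r=r,sign=s) for s in (1,-1)])
im=bot.capture('wrist');a=np.linspace(0,2*np.pi,60)
for r,z in ((45,57),(33,45)):
  for t in a:
    u=proj('wrist',(622+r*np.cos(t),216.6+r*np.sin(t),z));cv2.circle(im,(int(u[0]),int(u[1])),1,(0,0,255),-1)
cv2.imwrite('pics/w4.png',im)
E
```

```text
[621.70740314 165.64830397 152.57058347]
40 [(np.float32(10.590669), np.float64(632.0), np.float64(213.1)), (np.float32(17.57371), np.float64(625.5), np.float64(214.1))]
45 [(np.float32(11.219499), np.float64(628.5), np.float64(222.1)), (np.float32(24.73686), np.float64(621.0), np.float64(216.6))]
33 [(np.float32(6.628277), np.float64(621.5), np.float64(218.1)), (np.float32(10.79681), np.float64(632.0), np.float64(207.1))]
```

View pics/w4.png

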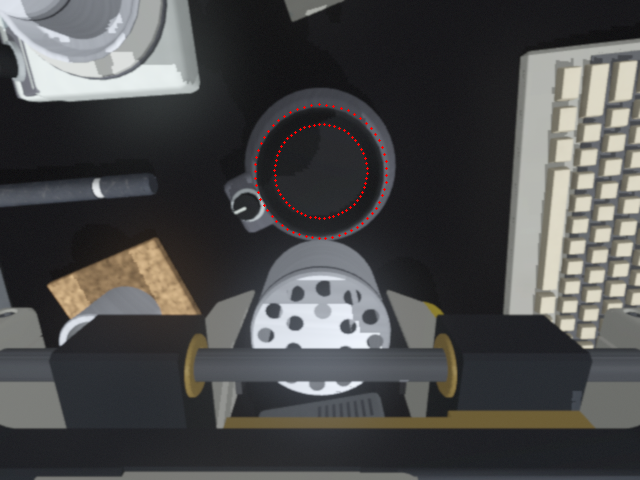

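The black shaker cup shows clearly against its grey foot at (321,171), and the outer-rim fit gives (621,216.6). I'll lower the tube insert there.

Request:
{"method": "jog_arm", "body": {"dp": [[0.051,0,0],[0,0,0.03],[0,0,0.03],[0,0,0.015],[0,0,0.007],[0,0,0.003],[0,0,0]], "twist": [0,0,0,0,0,0,0]}}

```text
time: 12.92
tool_pos: [622.9, 216.7, 69.5]
tcp_rot: [3.14, -0.0, 1.571]
contact_force: [0.6, 0.6, -2.7]
grip_width: 57.5
finger_force: 30.0
```

Request:
{"method": "jog_arm", "body": {"dp": [[0,0,0],[0,0,0],[0,0,0],[0,0,0],[0,0,0]], "twist": [0,0,0,0,0], "jaw": 0.0918}}

```text
time: 13.55
tool_pos: [622.4, 216.8, 68.8]
tcp_rot: [3.141, -0.0, 1.572]
contact_force: [-0.8, 0.1, -0.8]
grip_width: 91.7
finger_force: 0.0
```

Request:
{"method": "jog_arm", "body": {"dp": [[0,0,-0.05],[0,0,-0.06],[0,0,-0.04],[0,0,-0.028],[0,0,0]], "twist": [0,0,0,0,0]}}

```text
time: 14.18
tool_pos: [623.4, 217.0, 249.4]
tcp_rot: [3.136, -0.001, 1.572]
contact_force: [-0.4, -0.8, 0.5]
grip_width: 91.7
finger_force: 0.0
```

```bash
python3 - <<'E'
from h import *
print(bot.get_obs()['tool_pos']);print('tube',refine(621,216.6,91))
print('tube r27',refine(621,216.6,92.0,r=28))
E
```

```text
[623.37156058 217.03963744 249.41721638]
tube (np.float32(40.0), np.float64(622.0), np.float64(217.1))
tube r27 (np.float32(40.0), np.float64(621.5), np.float64(217.6))
```

Request:
{"method": "jog_arm", "body": {"dp": [[-0.0546,-0.0214,0],[-0.0546,-0.0214,0],[-0.0546,-0.0214,0],[-0.0546,-0.0214,0],[-0.0546,-0.0214,0],[-0.0546,-0.0214,0],[-0.0546,-0.0214,0],[0,0,0],[0,0,0]], "twist": [0,0,0,0,0,0,0,0,0]}}

```text
time: 15.4
tool_pos: [472.5, -165.1, 245.5]
tcp_rot: [-3.14, -0.002, 1.571]
contact_force: [0.4, 1.1, 0.1]
grip_width: 91.8
finger_force: 0.0
```

```bash
python3 - <<'E'
from h import *
print(bot.get_obs()['tool_pos']);print(refine(472.8,-165.3,105))
look('cuvette_insert',472.8,-165.3,105,'w5')
for r in (40,45): print('thermo cup',r,[refine(640,-62,65,r=r,sign=s) for s in (1,-1)])
E
```

```text
[ 472.49601979 -165.07302347  245.52695478]
(np.float32(29.27322), np.float64(473.8), np.float64(-167.8))
cuvette_insert 0.93 [320. 229.  70.  75.] (np.float64(321.2363723955881), np.float64(232.4990183327145))
thermo cup 40 [(np.float32(20.611187), np.float64(631.5), np.float64(-52.5)), (np.float32(28.797798), np.float64(640.0), np.float64(-62.5))]
thermo cup 45 [(np.float32(36.314453), np.float64(640.5), np.float64(-62.0)), (np.float32(12.348677), np.float64(635.5), np.float64(-58.5))]
```

View pics/w5.png

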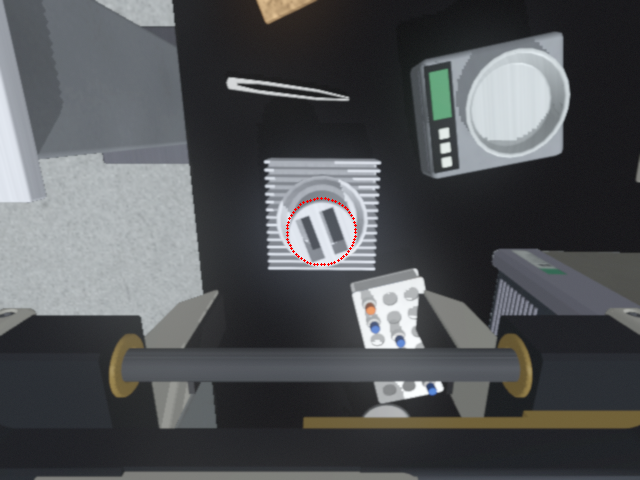

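The two-slot cuvette insert is in the finned cooler at (322,231) and the prediction circle fits it. The emptied thermostat cup fits at (640.3,-62).

Request:
{"method": "jog_arm", "body": {"dp": [[-0.0007,0.001,0.04],[0,0,0.05],[0,0,0.05],[0,0,0.028],[0,0,0.011],[0,0,0]], "twist": [0,0,0,0,0,0]}}

```text
time: 16.5
tool_pos: [474.1, -166.1, 67.8]
tcp_rot: [-3.141, -0.0, 1.572]
contact_force: [-0.0, -0.7, 0.4]
grip_width: 91.6
finger_force: 0.0
```

Request:
{"method": "jog_arm", "body": {"dp": [[0,0,0],[0,0,0],[0,0,0],[0,0,0],[0,0,0],[0,0,0],[0,0,0],[0,0,0]], "twist": [0,0,0,0,0,0,0,0], "jaw": 0.05}}

```text
time: 17.5
tool_pos: [474.0, -166.3, 68.1]
tcp_rot: [3.141, 0.0, 1.572]
contact_force: [-1.8, 0.3, 5.7]
grip_width: 57.5
finger_force: 30.0
```

Request:
{"method": "jog_arm", "body": {"dp": [[0,0,-0.05],[0,0,-0.04],[0.026,0.0416,0],[0.026,0.0416,0],[0.026,0.0416,0],[0.026,0.0416,0],[0,0,0.03],[0,0,0.025],[0,0,0],[0,0,0]], "twist": [0,0,0,0,0,0,0,0,0,0]}}

```text
time: 18.75
tool_pos: [640.5, -62.3, 103.3]
tcp_rot: [3.141, -0.0, 1.571]
contact_force: [-0.3, -0.2, -2.6]
grip_width: 57.5
finger_force: 30.0
```

Request:
{"method": "jog_arm", "body": {"dp": [[0,0,0.015],[0,0,0.007],[0,0,0.003],[0,0,0]], "twist": [0,0,0,0]}}

```text
time: 19.25
tool_pos: [640.2, -62.1, 77.5]
tcp_rot: [-3.141, -0.0, 1.572]
contact_force: [-0.5, 0.5, -3.2]
grip_width: 57.9
finger_force: 30.0
```

Request:
{"method": "jog_arm", "body": {"dp": [[0,0,0],[0,0,0],[0,0,0],[0,0,0],[0,0,0]], "twist": [0,0,0,0,0], "jaw": 0.0918}}

```text
time: 19.88
tool_pos: [640.2, -62.1, 77.8]
tcp_rot: [3.141, -0.0, 1.572]
contact_force: [-0.1, -1.0, 0.6]
grip_width: 91.7
finger_force: 0.0
```

Request:
{"method": "jog_arm", "body": {"dp": [[0,0,-0.05],[0,0,-0.06],[0,0,-0.06],[0,0,0]], "twist": [0,0,0,0]}}

```text
time: 20.38
tool_pos: [642.5, -62.5, 254.1]
tcp_rot: [3.13, 0.002, 1.572]
contact_force: [0.4, -0.7, -1.3]
grip_width: 91.8
finger_force: 0.0
```

```bash
python3 - <<'E'
from h import *
print(bot.get_obs()['tool_pos']);print('cuv',refine(640,-62,113))
E
```

```text
[642.48651039 -62.53073867 254.07153847]
cuv (np.float32(34.996887), np.float64(637.0), np.float64(-62.5))
```

Request:
{"method": "jog_arm", "body": {"dp": [[0.0556,-0.0237,0],[0.0556,-0.0237,0],[0.0556,-0.0237,0],[0.0556,-0.0237,0],[0.0556,-0.0237,0],[0.0556,-0.0237,0],[0.0556,-0.0237,0],[0,0,0],[0,0,0]], "twist": [0,0,0,0,0,0,0,0,0]}}

```text
time: 21.55
tool_pos: [473.6, 326.4, 246.3]
tcp_rot: [-3.14, 0.002, 1.572]
contact_force: [-0.5, -0.2, -0.0]
grip_width: 92.0
finger_force: 0.0
```

```bash
python3 - <<'E'
from h import *
print(bot.get_obs()['tool_pos']);print(refine(474,327,103))
look('vial_insert',474,327,103,'w6')
E
```

```text
[473.59132546 326.40469518 246.32056925]
(np.float32(20.808735), np.float64(475.0), np.float64(329.0))
vial_insert 0.89 [322. 220.  66.  79.] (np.float64(320.97258814026907), np.float64(228.32553689345184))
vial_insert 0.75 [598. 136.  83.  63.] (np.float64(320.97258814026907), np.float64(228.32553689345184))
```

View pics/w6.png

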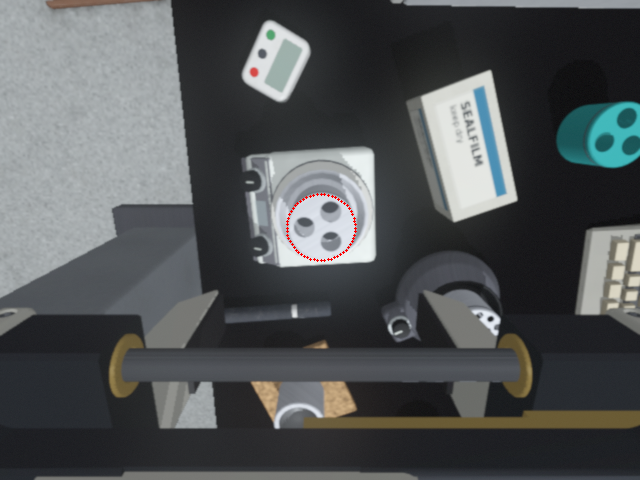

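The bare-aluminium three-hole vial insert is in the hotplate at (322,227). The turquoise decoy is at (600,135). I'm descending on the aluminium one.

Request:
{"method": "jog_arm", "body": {"dp": [[0.0016,0.0012,0.04],[0,0,0.05],[0,0,0.05],[0,0,0.022],[0,0,0.01],[0,0,0]], "twist": [0,0,0,0,0,0]}}

```text
time: 22.45
tool_pos: [475.7, 328.0, 75.8]
tcp_rot: [-3.141, 0.0, 1.57]
contact_force: [-0.7, 0.4, 0.7]
grip_width: 91.4
finger_force: 0.0
```

Request:
{"method": "jog_arm", "body": {"dp": [[0,0,0],[0,0,0],[0,0,0],[0,0,0],[0,0,0],[0,0,0],[0,0,0],[0,0,0]], "twist": [0,0,0,0,0,0,0,0], "jaw": 0.05}}

```text
time: 23.45
tool_pos: [475.2, 328.7, 76.1]
tcp_rot: [3.141, -0.0, 1.572]
contact_force: [-1.5, 0.4, 4.9]
grip_width: 57.2
finger_force: 30.0
```

Request:
{"method": "jog_arm", "body": {"dp": [[0,0,-0.045],[-0.0605,0,-0.045],[-0.0605,0,0],[-0.0605,0,0],[-0.0605,0,0],[-0.0605,0,0],[-0.0605,0,0],[-0.0605,0,0],[-0.0605,0,0],[-0.0605,0,0]], "twist": [0,0,0,0,0,0,0,0,0,0]}}

```text
time: 24.7
tool_pos: [475.0, -207.4, 157.3]
tcp_rot: [-3.141, -0.001, 1.571]
contact_force: [1.5, 0.4, -3.1]
grip_width: 57.4
finger_force: 30.0
```

Request:
{"method": "jog_arm", "body": {"dp": [[0,0,0],[0,0,0]], "twist": [0,0,0]}}

```text
$.twist: bad value
```

```bash
python3 - <<'E'
from h import *
print(bot.get_obs()['tool_pos'],bot.get_obs()['grip_width'])
for r,z in ((40,57),(45,57),(33,45)): print(r,[refine(473.5,-166,z,r=r,sign=s) for s in (1,-1)])
im=bot.capture('wrist');a=np.linspace(0,2*np.pi,60)
for r,z in ((45,57),(33,45)):
  for t in a:
    u=proj('wrist',(473.5+r*np.cos(t),-166+r*np.sin(t),z));cv2.circle(im,(int(u[0]),int(u[1])),1,(0,0,255),-1)
cv2.imwrite('pics/w7.png',im)
E
```

```text
[ 475.01165158 -207.42530524  157.25366739] 57.44305386553146
40 [(np.float32(13.251703), np.float64(465.0), np.float64(-171.0)), (np.float32(31.68558), np.float64(472.5), np.float64(-163.0))]
45 [(np.float32(19.344954), np.float64(472.0), np.float64(-164.0)), (np.float32(11.262316), np.float64(467.0), np.float64(-167.0))]
33 [(np.float32(26.174522), np.float64(472.5), np.float64(-164.0)), (np.float32(8.575803), np.float64(483.0), np.float64(-172.5))]
```

View pics/w7.png

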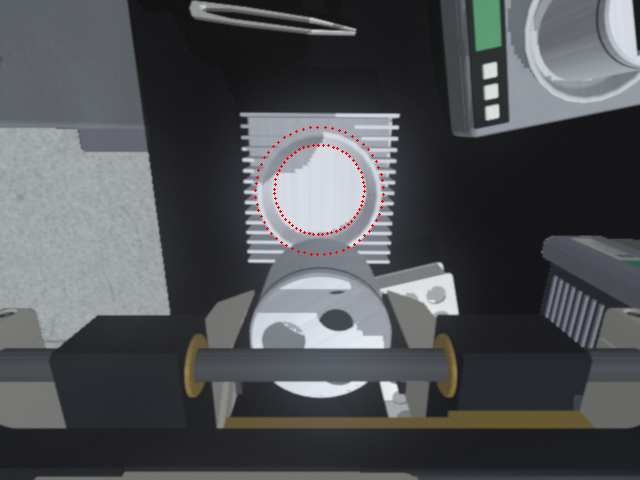

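The wrist view shows the empty cooler cup at about (319,188). All three rim fits agree on (472.5,-164). Next I'll let the arm settle and read its pose.

Request:
{"method": "jog_arm", "body": {"dp": [[0,0,0],[0,0,0]], "twist": [0,0]}}

```text
time: 25.3
tool_pos: [475.8, -204.7, 158.1]
tcp_rot: [3.141, -0.0, 1.573]
contact_force: [0.8, -0.1, -2.0]
grip_width: 57.2
finger_force: 30.0
```

Request:
{"method": "jog_arm", "body": {"dp": [[0.0405,-0.0028,0],[0,0,0.03],[0,0,0.03],[0,0,0.015],[0,0,0.008],[0,0,0.004],[0,0,0]], "twist": [0,0,0,0,0,0,0]}}

```text
time: 26.18
tool_pos: [473.1, -165.3, 71.4]
tcp_rot: [3.141, 0.0, 1.572]
contact_force: [-0.1, 0.2, -2.2]
grip_width: 57.6
finger_force: 30.0
```

Request:
{"method": "jog_arm", "body": {"dp": [[0.001,0,0.0015],[0,0,0]], "twist": [0,0]}}

```text
time: 26.42
tool_pos: [472.9, -164.1, 69.8]
tcp_rot: [3.141, 0.0, 1.572]
contact_force: [-0.4, 0.9, -2.9]
grip_width: 57.6
finger_force: 30.0
```

Request:
{"method": "jog_arm", "body": {"dp": [[0,0,0],[0,0,0],[0,0,0],[0,0,0],[0,0,0]], "twist": [0,0,0,0,0], "jaw": 0.0918}}

```text
time: 27.05
tool_pos: [472.8, -164.1, 69.5]
tcp_rot: [3.141, -0.0, 1.572]
contact_force: [-0.5, 0.3, -0.3]
grip_width: 91.9
finger_force: 0.0
```

Request:
{"method": "jog_arm", "body": {"dp": [[0,0,-0.05],[0,0,-0.06],[0,0,-0.065],[0,0,0],[0,0,0]], "twist": [0,0,0,0,0]}}

```text
out of range: a shift must lie within [-0.0625, 0.0625]
```

Request:
{"method": "jog_arm", "body": {"dp": [[0,0,-0.05],[0,0,-0.06],[0,0,-0.06],[0,0,0],[0,0,0]], "twist": [0,0,0,0,0]}}

```text
time: 27.68
tool_pos: [472.4, -163.9, 238.9]
tcp_rot: [-3.141, -0.0, 1.572]
contact_force: [0.1, 0.5, 0.0]
grip_width: 92.1
finger_force: 0.0
```

```bash
python3 - <<'E'
from h import *
print(bot.get_obs()['tool_pos']);print('vial',refine(472.5,-164,95),'cuv',refine(640,-62,113))
E
```

```text
[ 472.35978331 -163.8637533   238.86980126]
vial (np.float32(31.77385), np.float64(472.0), np.float64(-162.5)) cuv (np.float32(39.34947), np.float64(640.5), np.float64(-63.5))
```

Request:
{"method": "jog_arm", "body": {"dp": [[0.05,-0.005,0],[0.05,-0.005,0],[0.05,-0.005,0],[0.05,-0.005,0],[0.049,-0.004,0],[0,0,0],[0,0,0]], "twist": [0,0,0,0,0,0,0]}}

```text
time: 28.65
tool_pos: [448.3, 84.5, 238.5]
tcp_rot: [-3.14, 0.0, 1.572]
contact_force: [-0.3, 0.2, 0.4]
grip_width: 91.9
finger_force: 0.0
```

```bash
python3 - <<'E'
from h import *
print(bot.get_obs()['tool_pos']);print('flask',refine(449,84.6,64))
print('hot cup',[refine(475,328,65,r=r,sign=s) for r in (40,45) for s in (1,-1)])
look('flask_insert',449,84.6,64,'w8')
E
```

```text
[448.25912257  84.52238837 238.51732252]
flask (np.float32(39.818035), np.float64(448.5), np.float64(85.1))
hot cup [(np.float32(0.0), np.float64(485.0), np.float64(338.0)), (np.float32(0.0), np.float64(485.0), np.float64(338.0)), (np.float32(0.0), np.float64(485.0), np.float64(338.0)), (np.float32(0.0), np.float64(485.0), np.float64(338.0))]
flask_insert 0.71 [323. 215.  64.  69.] (np.float64(321.7709218345126), np.float64(220.85873261864188))
flask_insert 0.51 [344. 402.  97.  44.] (np.float64(321.7709218345126), np.float64(220.85873261864188))
```

View pics/w8.png

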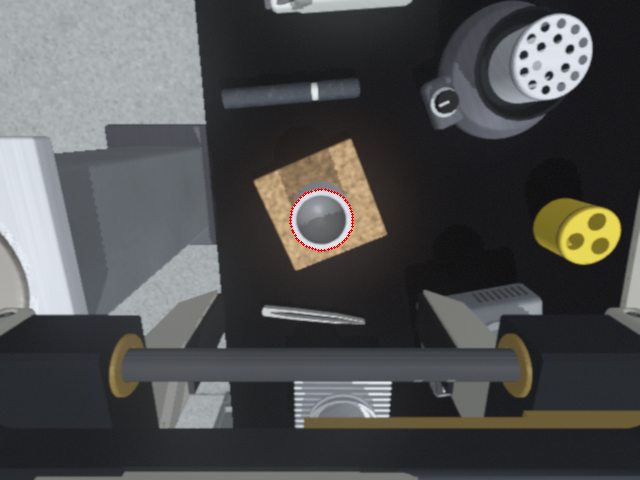

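The flask insert is upright on the mat at (322,220), and the circle fits it.

Request:
{"method": "jog_arm", "body": {"dp": [[0,0,0.05],[0,0,0.06],[0,0,0.05],[0,0,0.03],[0,0,0.015],[0,0,0]], "twist": [0,0,0,0,0,0]}}

```text
time: 29.75
tool_pos: [448.0, 84.6, 33.6]
tcp_rot: [-3.139, 0.0, 1.571]
contact_force: [-0.1, 0.1, 0.3]
grip_width: 92.0
finger_force: 0.0
```

Request:
{"method": "jog_arm", "body": {"dp": [[0,0,0],[0,0,0],[0,0,0],[0,0,0],[0,0,0],[0,0,0],[0,0,0],[0,0,0]], "twist": [0,0,0,0,0,0,0,0], "jaw": 0.05}}

```text
time: 30.75
tool_pos: [448.9, 84.9, 34.9]
tcp_rot: [3.141, -0.0, 1.572]
contact_force: [-0.6, -0.1, 5.1]
grip_width: 57.6
finger_force: 30.0
```

Request:
{"method": "jog_arm", "body": {"dp": [[0,0,-0.04],[0,0,-0.05],[0,0,-0.035],[0.048,0.0065,0],[0.048,0.0065,0],[0.048,0.0065,0],[0.049,0.0065,0],[0,0,0],[0,0,0]], "twist": [0,0,0,0,0,0,0,0,0]}}

```text
time: 31.88
tool_pos: [473.5, 277.4, 158.4]
tcp_rot: [-3.139, 0.001, 1.572]
contact_force: [-0.7, -0.6, -3.2]
grip_width: 57.2
finger_force: 30.0
```

```bash
python3 - <<'E'
from h import *
print(bot.get_obs()['tool_pos'],bot.get_obs()['grip_width'])
for r,z in ((40,65),(45,65),(33,53)): print(r,[refine(475,328,z,r=r,sign=s) for s in (1,-1)])
im=bot.capture('wrist');a=np.linspace(0,2*np.pi,60)
for r,z in ((45,65),(33,53)):
  for t in a:
    u=proj('wrist',(475+r*np.cos(t),328+r*np.sin(t),z));cv2.circle(im,(int(u[0]),int(u[1])),1,(0,0,255),-1)
cv2.imwrite('pics/w9.png',im)
E
```

```text
[473.54584304 277.41721076 158.43853707] 57.16210272469143
40 [(np.float32(13.892296), np.float64(466.5), np.float64(326.0)), (np.float32(31.360916), np.float64(474.0), np.float64(329.0))]
45 [(np.float32(12.472612), np.float64(472.5), np.float64(328.5)), (np.float32(24.50803), np.float64(474.5), np.float64(334.5))]
33 [(np.float32(27.258018), np.float64(474.0), np.float64(331.0)), (np.float32(10.977257), np.float64(481.0), np.float64(319.0))]
```

View pics/w9.png

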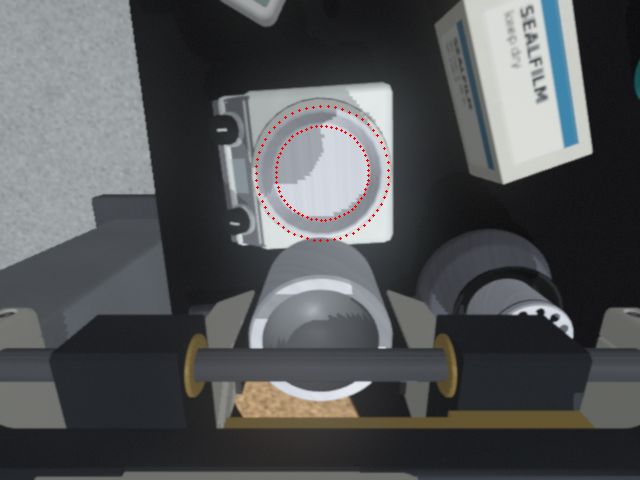

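The hotplate cup fits at about (474,330), centred near (321,170). The flask insert is gripped upright.

Request:
{"method": "jog_arm", "body": {"dp": [[0.0525,0.0005,0],[0,0,0.03],[0,0,0.025],[0,0,0.015],[0,0,0.006],[0,0,0.002],[0,0,0]], "twist": [0,0,0,0,0,0,0]}}

```text
time: 33.1
tool_pos: [475.4, 330.5, 82.2]
tcp_rot: [3.14, -0.001, 1.571]
contact_force: [-0.4, 0.6, -3.7]
grip_width: 57.5
finger_force: 30.0
```

Request:
{"method": "jog_arm", "body": {"dp": [[-0.0005,-0.001,0.002],[0,0,0.001],[0,0,0]], "twist": [0,0,0]}}

```text
time: 33.48
tool_pos: [473.9, 329.9, 78.6]
tcp_rot: [3.142, -0.0, 1.572]
contact_force: [0.7, 0.4, -3.6]
grip_width: 57.1
finger_force: 30.0
```

Request:
{"method": "jog_arm", "body": {"dp": [[0,0,0],[0,0,0],[0,0,0],[0,0,0],[0,0,0]], "twist": [0,0,0,0,0], "jaw": 0.0918}}

```text
time: 34.1
tool_pos: [473.9, 329.9, 78.6]
tcp_rot: [3.141, -0.0, 1.572]
contact_force: [-1.0, -0.1, 0.6]
grip_width: 91.4
finger_force: 0.0
```

Request:
{"method": "jog_arm", "body": {"dp": [[0,0,-0.05],[0,0,-0.06],[0,0,-0.06],[-0.03,0,-0.03],[-0.04,0,-0.05],[-0.04,0,-0.05],[-0.04,0,-0.04],[0,0,0],[0,0,0]], "twist": [0,0,0,0,0,0,0,0,0]}}

```text
time: 35.22
tool_pos: [473.8, 182.0, 415.3]
tcp_rot: [-3.14, -0.0, 1.571]
contact_force: [0.7, -0.0, -0.6]
grip_width: 91.8
finger_force: 0.0
```

```bash
python3 - <<'E'
from h import *
print(bot.get_obs()['tool_pos'])
w=bot.capture('wrist');t=cv2.resize(bot.capture('top')[150:330,230:500],(720,480),interpolation=cv2.INTER_CUBIC)
cv2.imwrite('pics/end.png',cv2.resize(np.hstack([w[:310],cv2.resize(t,(465,310))]),(800,224)))
cv2.imwrite('pics/wend.png',w)
for n,x,y,z in (('flask',474.5,330,107),('tube',621,216.6,91)): print(n,refine(x,y,z),'w')
for n,x,y,z in (('flask',474.5,330,107),('tube',621,216.6,91),('cuv',640.3,-62,113),('vial',472.5,-164,95)): print(n,refine(x,y,z,'top'))
E
```

```text
[473.7781504  182.01003115 415.25183763]
flask (np.float32(26.951572), np.float64(473.0), np.float64(330.5)) w
tube (np.float32(40.0), np.float64(623.0), np.float64(217.1)) w
flask (np.float32(10.9284935), np.float64(473.0), np.float64(331.0))
tube (np.float32(35.86684), np.float64(624.5), np.float64(218.6))
cuv (np.float32(25.549252), np.float64(639.3), np.float64(-63.0))
vial (np.float32(19.072386), np.float64(472.5), np.float64(-162.0))
```

View pics/end.png

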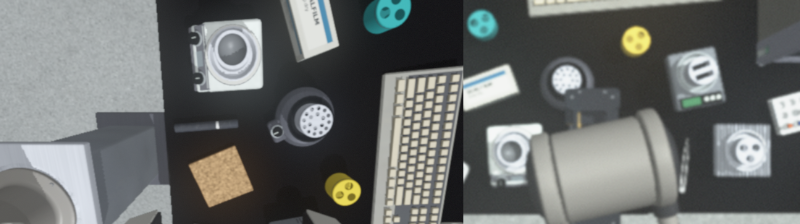

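All four inserts show upright and centred in their own cups: flask on the hotplate, tube in the shaker, cuvette in the thermostat and vial in the cooler. Their fitted tops are at the seated heights, within about 3 mm of the cup axes. The mat is empty and the gripper is clear, so I'm handing in.

```bash
python3 -c "
from plant import bot
print(bot.close_job())"
```

```text
the job is handed in; nothing more can be done
None
```

I moved each of the four inserts into the cup of its own unit and handed the job in at about 36 s; the last pictures show all four upright and about 4 mm or less from the cup axes, though the hand-in returned no verdict.

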